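# Sweep the spent half cylinders into the scrap pan

### The job

Clear the counter: with your fingertips, sweep the three spent half-length lock cylinders across the zinc and in through the open mouth of the scrap pan, until each lies wholly inside the pan, past the lip. Slide them only, never pick one up, and leave the full-length cylinder, the padlock and everything else on the counter where they are.

Things in the scene. Friction and masses are not known exactly. Their poses are not given: they have to be found in the camera images.
- spent_a: First of three alike spent half cylinders: brass euro-profile lock cylinder of half length, lying on its side. 40 mm long (y; last 10 mm at +y a slimmer steel cam), 33 mm across (x), 17 mm high at the barrel, 10 mm at the leg (+x). 0.1 kg; slides when pushed, stays where left. Origin: middle of its footprint, at its underside (z 0 on the counter, 0.003 in the pan).
- spent_b: Second of three alike spent half cylinders: brass euro-profile lock cylinder of half length, lying on its side. 40 mm long (y; last 10 mm at +y a slimmer steel cam), 33 mm across (x), 17 mm high at the barrel, 10 mm at the leg (+x). 0.1 kg; slides when pushed, stays where left. Origin: middle of its footprint, at its underside (z 0 on the counter, 0.003 in the pan).
- spent_c: Third of three alike spent half cylinders: brass euro-profile lock cylinder of half length, lying on its side. 40 mm long (y; last 10 mm at +y a slimmer steel cam), 33 mm across (x), 17 mm high at the barrel, 10 mm at the leg (+x). 0.1 kg; slides when pushed, stays where left. Origin: middle of its footprint, at its underside (z 0 on the counter, 0.003 in the pan).
- pan: Low sheet-steel scrap pan, 150 mm deep, fixed to the counter, open above and at its front (-x), the mouth. Origin: its middle, at counter level. Flat floor 3 mm up, from x = -0.060 to the back wall at +0.075; side walls at y = +-0.105. Back and side walls 37 mm high, 20 mm at the front.
- pan_mouth (a point): Middle of the front edge of the pan's lip, at counter level: x = -0.075 in the pan's frame, same axes. The lip is as wide as the pan and slopes up from here to the floor in 15 mm.
- whole_cylinder: Full-length brass euro-profile lock cylinder, 70 mm long along its y, 33 mm across, 17 mm high, lying on its side among the spent halves; origin: middle of its underside. Not part of the job.
- padlock: Steel combination padlock lying flat, body 50 x 44 mm, 22 mm high (24 mm at the four dials), shackle along its +x, 82 mm long over all; origin: middle of its underside. Not part of the job.
- key_shell: Black plastic remote-key shell lying flat, 70 mm long along its x, 36 mm wide, 14 mm high; origin: middle of its underside. Not part of the job.
- cutter_tin: Round blue tin of spare cutters, 77 mm across, 37 mm high; origin: middle of its underside. Not part of the job.
- carton: Cardboard carton, 50 x 95 mm (its x, y), 36 mm high; origin: middle of its underside. Not part of the job.
- screw_cup: Small open plastic cup of screws, 60 mm across the rim, 34 mm high; origin: middle of its underside. Not part of the job.
- screwdriver: Screwdriver lying flat, 170 mm long along its x, under 35 mm high; not part of the job.

How it is judged (in metres and radians):
At the end, for the whole second after the job is handed in: All three half cylinders lie at rest in the scrap pan, between its walls and each origin at least 30 mm in from the front edge of the lip (pan frame x > -0.045), origins lower than 30 mm; every other loose thing is within 20 mm of where it started (x of spent_a in the frame of pan between -0.045 and 0.075 m and y of spent_a in the frame of pan between -0.105 and 0.105 m and height (world z) of each of spent_a, spent_b, spent_c below 0.03 m and linear speed of each of spent_a, spent_b, spent_c below 0.02 m/s and x of spent_b in the frame of pan between -0.045 and 0.075 m and y of spent_b in the frame of pan between -0.105 and 0.105 m and x of spent_c in the frame of pan between -0.045 and 0.075 m and y of spent_c in the frame of pan between -0.105 and 0.105 m and distance of each of padlock, whole_cylinder, key_shell, cutter_tin, carton, screw_cup, screwdriver from where it was at the start of the episode below 0.02 m); the robot touches nothing.
It fails at once if a spent half cylinder is picked up: its origin rises more than 35 mm above the counter (height (world z) of any of spent_a, spent_b, spent_c above 0.035 m).
It fails at once if another thing on the counter is shifted or picked up (moved more than 20 mm) (distance of any of padlock, whole_cylinder, key_shell, cutter_tin, carton, screw_cup, screwdriver from where it was at the start of the episode above 0.02 m).
It also fails if it takes over 67 s, if anything falls off the work surface, if the arm or the gripper's body presses on something with over 40 N, if the wrist force passes 120 N, or if a joint passes its speed limit or range.

### The arm

A 7-joint arm with a two-finger parallel gripper is mounted at the origin on the work surface. World frame = base frame: x ahead of the robot, y to its left, z up, the work surface at z = 0. Lengths are in mm, angles in rad, forces in N, time in s.
With the tool pointing down it reaches from about 400 to 875 mm from the base axis. Payload 4.4 kg.
Tool frame: the origin (TCP) lies at the very end of the fingers, on their centre line; the grasp point (between the pads) lies 19 mm behind it; z points along the fingers, y is the line along which they close (so a half turn about z gives the same grasp; the last joint's range is limited). The gripper opens to 85 mm and grips with 20 to 120 N. Pads are 22 mm wide; open, the fingers measure 114 mm over their backs; the gripper's body (76 mm by 85 mm) begins 54 mm behind the grasp point. The pads swing forward as they close: fully open they stand 13 mm farther back than shut.
Start: joints at [-1.407, 0.628, 0.038, 1.517, -0.027, 0.996, -0.02], TCP at [148.033, 632.933, 231.313] pointing down, gripper open.
Joint ranges: [-3.06, 3.06], [-0.37, 2.12], [-1.25, 1.32], [0.18, 2.47], [-1.1, 4.24], [0.23, 1.98], [-2.94, 2.94]. Speed limits (rad/s): [2.57, 2.57, 3.14, 3.14, 3.14, 3.14, 3.14].

### API

Orientations are given as a unit quaternion [w, x, y, z].
In Python, from plant import manip, read_state, capture, job gives the robot as it stands. Calls block until the motion is done:
- manip.move_ptp(position, orientation): joint-space move of the TCP to a pose.
- manip.move_l(position, v=150, orientation=None, max_force=None): straight line of the TCP; orientation=None keeps the orientation; v is the mean speed in mm/s. With max_force (N) it stops when the force on the tool has changed by that much, and returns True; else False.
- manip.set_joints(angles): joint-space move.
- manip.grip(opening, f_grip=None): finger opening in mm; f_grip is the grip in N (None keeps the last); returns when the fingers have stopped.
- manip.sleep(seconds).
- manip.inverse_kinematics(position, orientation): joint angles nearest the present ones, or None.
- read_state(): the state.
- capture(name): name is "scene" or "top"; returns a dict with "image" (400x640x3 uint8, red, green, blue), "mtx" (3x3 intrinsics, pixels), "R" (3x3) and "t" (3): a world point X has camera coordinates R X + t. Camera axes: x right, y down, z forward; pixel columns grow to the right and rows downward; lengths in mm; the calibration is good to about 2 mm. A picture is of the moment at which its call begins. There is no depth.
A pose or a line that the arm cannot do raises manip.PlanningError and nothing moves.
- job.finish_job(): hands the job in; it is judged then, once.
The state is a dict: "clock": time; "qpos": joint angles; "qvel": joint speeds; "joint_efforts": joint torques, N m; "ee_pos": TCP position; "tcp_rot": TCP orientation; "ft_force": force on the tool from outside, world axes, zero at the start; "wrist_torque": the same for the moment, N m; "width": finger opening in mm; "grip_force": force on a finger pad.
Only numpy, scipy, OpenCV 4.12 (cv2) and the standard library are available. Lean on these libraries where they do the work, as an engineer would, in place of code of your own. Each camera call takes 0.05 s, during which the arm holds its last target. There are 200 camera calls.

## Working session

There is one attempt and no reset: what is moved stays moved. The work goes in short steps, each a Python script; the robot and the scene stay as the last script left them, time stands still between calls to the robot, and variables do not carry over. Pictures are saved under pics/ and viewed, at most 10 in all, crops included, and the job is handed in when it is done.

```bash
mkdir -p pics; ls
python3 - <<'E'
from plant import *
import cv2
for n in("top","scene"):
    c=capture(n); cv2.imwrite(f"pics/{n}0.png",cv2.resize(c["image"][:,:,::-1],(800,500),interpolation=cv2.INTER_CUBIC))
    print(c["mtx"],c["R"],c["t"])
s=read_state();print(s["clock"],s["tcp_rot"],s["width"])
E
```

```text
pics
[[469.7565035    0.         308.957787  ]
 [  0.         469.7565035  203.82628825]
 [  0.           0.           1.        ]] [[-0.01164467 -0.99961254  0.02528194]
 [-0.99427375  0.00888909 -0.10649267]
 [ 0.10622667 -0.02637724 -0.99399202]] [ -85.79418934  543.09593094 1098.80981258]
[[477.12627105   0.         320.99815948]
 [  0.         477.12627105 201.17460718]
 [  0.           0.           1.        ]] [[-0.86128686  0.50792477 -0.01404917]
 [ 0.38679538  0.6374565  -0.66636217]
 [-0.32950612 -0.57936313 -0.74549586]] [ 503.17421737 -129.13456043 1166.30252919]
0.1 [-9.11311016e-05  1.14630970e-01  9.93407766e-01 -8.61523935e-04] 85.30425945735782
```

View pics/top0.png

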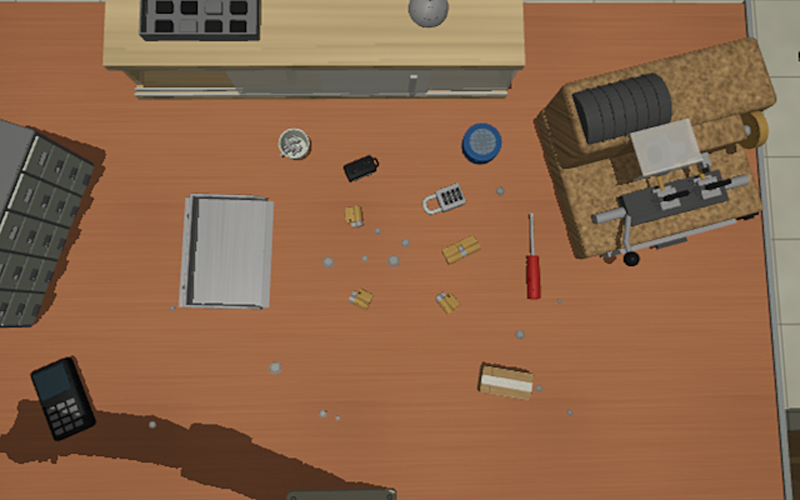

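View pics/scene0.png

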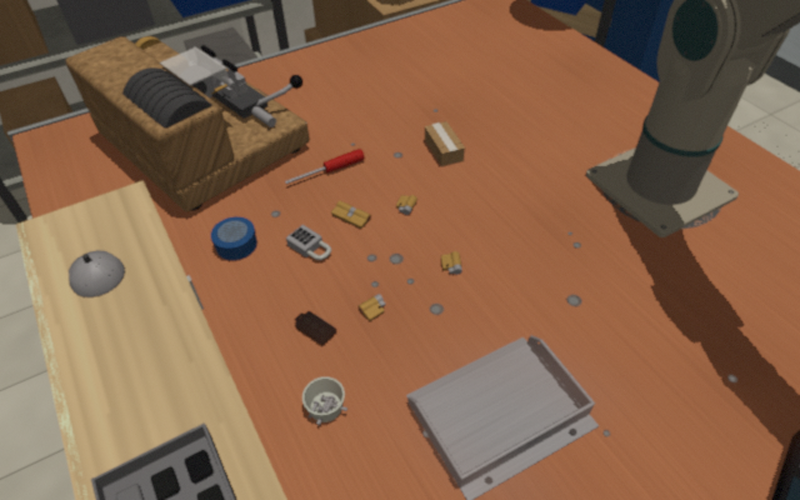

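The top view shows the pan at px (228,250) with its mouth to the right (world −y). The spent halves are at about (354,215), (360,298) and (447,301), the whole cylinder at (461,249), and the padlock at (445,198). I'll enlarge this area.

```bash
cat > h.py <<'E'
from plant import *
import cv2, numpy as np
def unproj(c,uv,z=0):
    K,R,t=c["mtx"],c["R"],c["t"]
    d=R.T@np.linalg.solve(K,[uv[0],uv[1],1]); o=-R.T@t
    return (o+d*(z-o[2])/d[2])[:2]
def proj(c,X):
    p=c["mtx"]@(c["R"]@np.array(X,float)+c["t"]); return p[:2]/p[2]
def rect(c,x0,x1,y0,y1,z,s,name):
    "orthographic view of plane z: up=+x, left=+y; s px/mm; grid each 50mm"
    w=[(x1,y1),(x1,y0),(x0,y0),(x0,y1)]
    W,H=int((y1-y0)*s),int((x1-x0)*s)
    M=cv2.getPerspectiveTransform(np.float32([proj(c,[a,b,z]) for a,b in w]),np.float32([[0,0],[W,0],[W,H],[0,H]]))
    im=cv2.warpPerspective(c["image"][:,:,::-1].copy(),M,(W,H),flags=cv2.INTER_CUBIC)
    for x in range(int(np.ceil(x0/50)*50),int(x1),50):
        v=int((x1-x)*s); cv2.line(im,(0,v),(W,v),(255,255,0),1); cv2.putText(im,str(x),(0,v-2),0,.4,(255,255,255))
    for y in range(int(np.ceil(y0/50)*50),int(y1),50):
        u=int((y1-y)*s); cv2.line(im,(u,0),(u,H),(255,255,0),1); cv2.putText(im,str(y),(u+2,10),0,.4,(255,255,255))
    cv2.imwrite("pics/"+name,im)
E
python3 - <<'E'
from h import *
c=capture("top"); rect(c,390,640,-210,160,10,2.1,"r1.png")
for n,p in dict(mu=(272,198),ml=(270,307),bu=(190,195),bl=(182,307)).items(): print(n,unproj(c,np.array(p)*.8,0 if n[0]=='m' else 37))
print(proj(c,[148,633,231])/.8,proj(c,[0,0,0])/.8)
E
```

```text
mu [660.76856728 133.22576134]
ml [445.24501995 135.1653119 ]
bu [659.95632368 283.34509589]
bl [446.34642612 293.17781378]
[-96.98710464 509.73524557] [340.34946971 545.00920643]
```

View pics/r1.png

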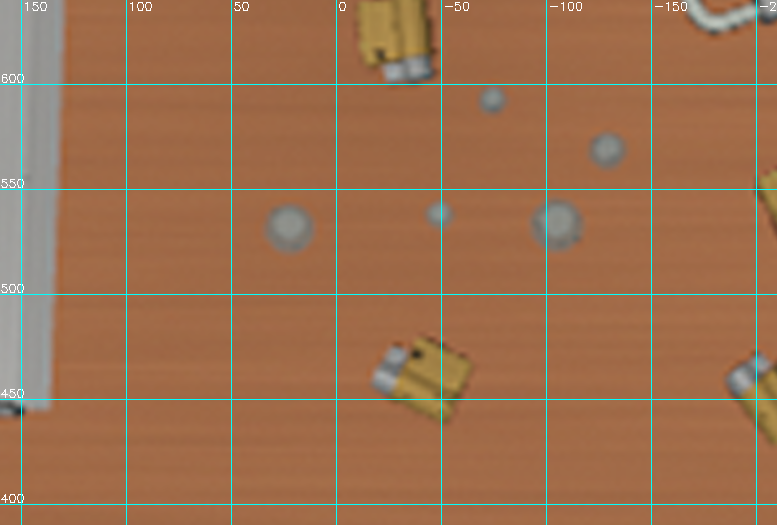

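The crop shows the lip at y≈132–137, one half at (625,−28) and one at (462,−40). The third half is cut off, so I need a wider view.

Run:
```python
from h import *
c=capture("top"); rect(c,390,735,-320,140,10,1.73,"r2.png")
```

```text
(no output)
```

View pics/r2.png

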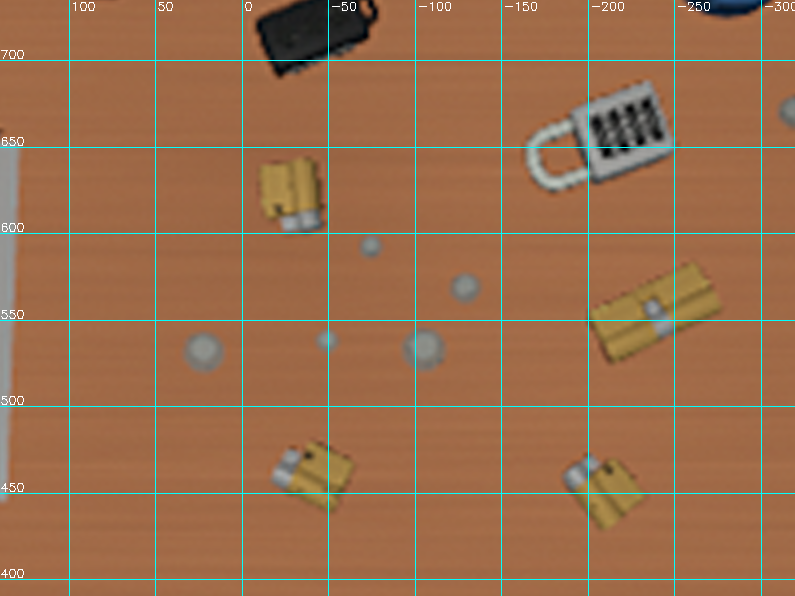

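The wide view gives the halves at A (625,−28), B (462,−40) and C (450,−210). The whole cylinder is at (555,−240), the padlock at (650,−210) and the key shell at x>690. I'll push A first and find the fingertip height by touching the counter.

```bash
cat >> h.py <<'E'
from scipy.spatial.transform import Rotation as Ro
def quat(d):
    best=None; q0=np.array(read_state()["qpos"])
    for s in(1,-1):
        x=s*np.array([d[0],d[1],0]); z=np.array([0,0,-1.]); y=np.cross(z,x)
        q=Ro.from_matrix(np.c_[x,y,z]).as_quat()[[3,0,1,2]].tolist()
        p=read_state()["ee_pos"]; j=manip.inverse_kinematics(list(p),q)
        if j is not None:
            e=abs(np.array(j)-q0).max()
            if best is None or e<best[0]: best=(e,q)
    return best[1]
def go(start,end,zt,touch=False):
    "push TCP from start to end (xy) at height zt"
    s,e=np.array(start,float),np.array(end,float); d=(e-s)/np.linalg.norm(e-s); q=quat(d)
    p=read_state()["ee_pos"]
    if p[2]<90: manip.move_l([p[0],p[1],100],v=200)
    manip.move_ptp([*s,100],q)
    manip.move_l([*s,25],v=150)
    if touch:
        hit=manip.move_l([*s,-8],v=20,max_force=5); z=read_state()["ee_pos"][2]
        print("touch",hit,z); zt=z+zt if hit else zt
    manip.move_l([*s,zt],v=100)
    hit=manip.move_l([*e,zt],v=100,max_force=25)
    st=read_state(); print("push end",hit,st["ee_pos"],st["ft_force"],st["clock"])
    b=np.array(st["ee_pos"][:2])-12*d
    manip.move_l([*b,zt],v=100); manip.move_l([*b,100],v=200)
E
python3 - <<'E'
from h import *
manip.grip(24)
go((627,-80),(615,182),5.5,True)
c=capture("top"); rect(c,390,735,-250,300,10,1.45,"r3.png"); print(read_state()["clock"])
E
```

```text
touch True 0.08759428744356187
push end False [614.97116462 181.77348475   5.55895001] [ 0.22104727 -1.20226952 -0.18893356] 8.6917
9.6417
```

View pics/r3.png

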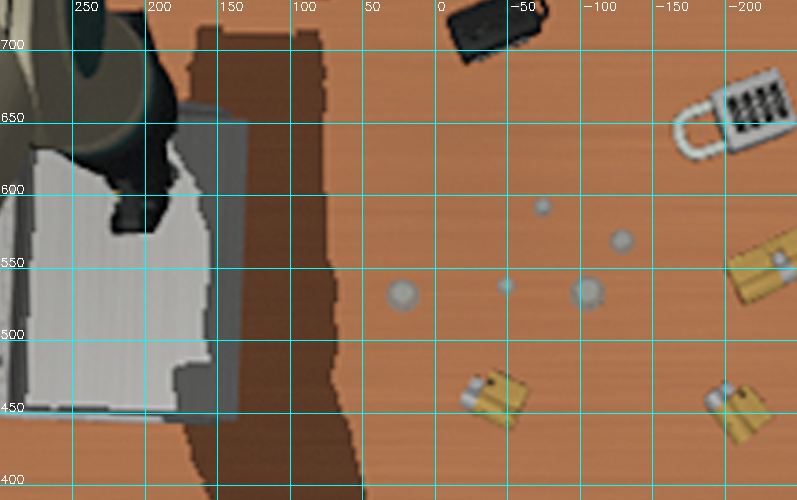

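A has left the counter and is under the gripper at the pan. Now B, then a picture with the arm out of the way.

Run:
```python
from h import *
go((452,-95),(500,182),5.5)
q=quat(np.array([100,420])/np.hypot(100,420))
manip.move_ptp([432,-270,150],q)
c=capture("top"); rect(c,390,735,-250,300,10,1.45,"r4.png"); print(read_state()["clock"])
```

```text
push end False [500.01973194 181.74858242   5.52932254] [-0.76084839  0.08681843  0.6504434 ] 14.8583
17.45
```

View pics/r4.png

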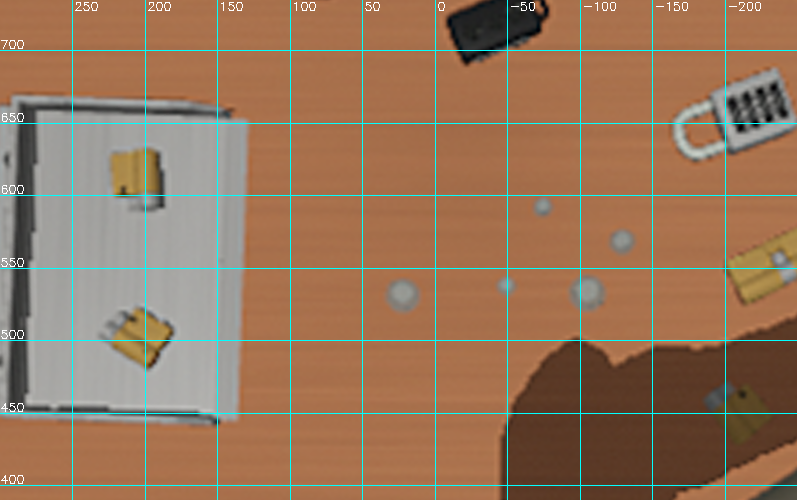

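A lies in the pan at (610,207) and B at (503,203), both well past the lip at y≈135. C is still at (450,−210). Push C up the middle.

Run:
```python
from h import *
go((436,-262),(557,178),5.5)
manip.move_ptp([450,-200,200],quat((0,1)))
c=capture("top"); rect(c,390,735,-250,300,10,1.45,"r5.png"); print(read_state()["clock"])
```

```text
push end False [557.05055551 177.76837954   5.52646619] [-1.15934005 -3.5651455   3.3637974 ] 23.475
25.8833
```

View pics/r5.png

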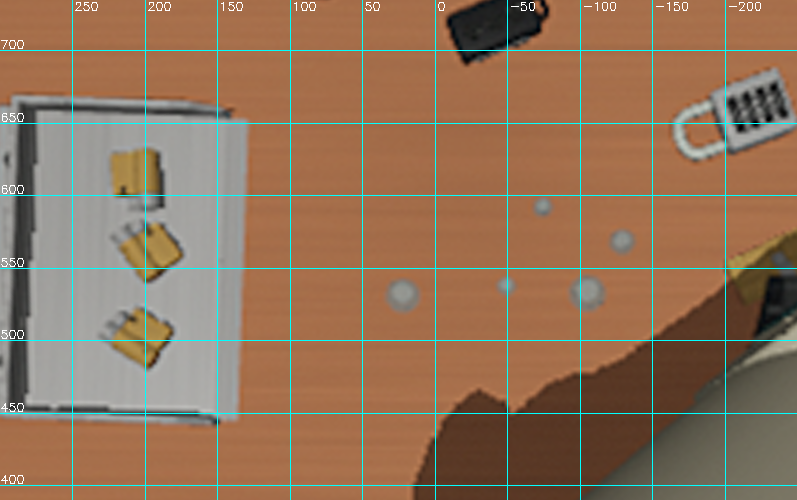

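All three halves lie in the pan at y≈200 with the lip at y≈135, and none of the other items visible in this picture have moved. Handing in.

```bash
python3 -c "
from plant import job
print(job.finish_job())"
```

```text
the job is handed in; nothing more can be done
None
```

All three spent half cylinders are in the scrap pan, each about 65 mm past the lip edge in the last picture; I handed the job in at about 26 s of the 67 s, no other item looked moved (not all were in view), and the hand-in returned no verdict.

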